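# Nest the boot formers in their cradle and latch them in

## Robot

A 6-joint arm with a two-finger parallel gripper is mounted at the origin on the work surface. World frame = base frame: x ahead of the robot, y to its left, z up, the work surface at z = 0. Lengths are in m, angles in rad, forces in N, time in s.
With the tool pointing down it reaches from about 0.375 to 0.9 m from the base axis. Payload 3.1 kg.
Tool frame: the origin (TCP) lies where the fingers leave the gripper's body, on its centre line; the fingertips stand manip.tip_reach ahead of it and the grasp point (between the pads) lies 54 mm ahead of it (manip.tip_reach is the distance from the TCP to the fingertips, in m); z points along the fingers, y is the direction in which the jaws open and shut (so a half turn about z gives the same grasp; the last joint's range is limited). The gripper opens to 85 mm and grips with 20 to 120 N. Pads are 22 mm wide; open, the fingers measure 114 mm over their backs; the gripper's body (76 mm by 85 mm) begins 54 mm behind the grasp point. The pads swing forward as they close: fully open they stand 13 mm farther back than shut.
Start: joints at [1.012, 0.527, 1.433, -0, 1.181, -0.178], TCP at [0.232, 0.58, 0.304] pointing down, gripper open.
Joint ranges: [-3.08, 3.08], [-0.75, 2.2], [0.22, 2.44], [-1.43, 4.57], [0, 2.65], [-2.85, 2.85]. Speed limits (rad/s): [2.79, 2.79, 3.14, 3.14, 3.14, 3.14].

## Interface

Orientations are given as a unit quaternion [x, y, z, w].
In Python, from station import manip, cams, order gives the robot as it stands. The module is installed in compiled form; this text tells all that it offers.
- The arm moves only by the tool drive_tool, never from a script. Its arguments are lists of equal length, an entry for each row: "linear": the shift along the tool's x, y, z in mm, a list of three; "rot": the turn, a rotation vector about the tool's x, y, z in degrees, a list of three; "hand": the finger opening in mm, from 0 to 85.4. A call has 1 to 20 rows; each row shifts and turns the pose as measured when the row begins, along the tool's axes as they then stand; what a row does not reach is not made up. A row lasts 1/12 s, in which the tool goes at most 41.7 mm and 7.16 degrees, less where a joint would pass 70% of its speed; a pose out of reach is approached as far as the arm can. A call with a gripper value outside its range is refused whole. The fingers move at their own pace and stop on an object; "force" is the grip in N (left out, the last holds). Time passes only in rows, so rows that do not move let the fingers close. It gives the time, the measured TCP pose, the force and the opening at its end, in the units of the state.
- manip.sense(): the state, without advancing time (a new reading comes with each control period).
- cams.snapshot(name): name is "scene" or "top" or "wrist"; returns the picture (480x640x3 uint8, red, green, blue); there is no depth.
- cams.camera_model(name): a dict with "vfov" (degrees; the focal length in pixels is half the picture's height over the tangent of half this angle, whatever the lens; pixels are square), "cx", "cy" (the principal point, pixels), "rvec" (rotation vector, rad) and "tvec" (3), from world to camera coordinates, as OpenCV has them. Camera axes: x right, y down, z forward; pixel columns grow to the right and rows downward; lengths in m; the calibration is good to about 2 mm. A picture is of the moment at which its call begins: read the wrist's pose just before it. camera_model takes no time and is no camera call; for the wrist camera it gives the pose at the moment of the call.
- order.sign_off(): hands the job in, once; it reports no verdict.
Trained networks look in the newest picture that a camera, given by its name, has taken for a name from the list of things; names that differ only in an ending like _2 or _b are one class to them, and where a whole thing is asked for, a point or a joint stands for the part that bears it (a point fixed in the world has none). Each returns a list of dicts, best first, with "score" (0 to 1); they miss things now and then, are a little off and sometimes report something else, mostly with a low value. They report only what shows in the picture. A call takes as long as a camera call.
- cams.regions_of(label, camera): "pixels" (480x640 bool, what is visible of it) and "rect" ([left, top, right, bottom] in pixels, round what is visible of it).
- cams.spot_point(label, camera): "at" ([column, row] in pixels: a listed point, or the origin of a listed thing).
The state is a dict: "t": time; "q": joint angles; "qd": joint speeds; "tau": joint torques, N m; "tcp_pos": TCP position; "tool_rot": TCP orientation; "force": force on the tool from outside, world axes, zero at the start; "ft_torque": the same for the moment, N m; "finger_gap": opening from 0.0 (shut) to 1.0 (fully open).
Only numpy, scipy, OpenCV 4.12 (cv2) and the standard library are available. Lean on these libraries where they do the work, as an engineer would, in place of code of your own. Each camera call takes 0.05 s, during which the arm holds its last target. There are 200 camera calls.

## Task

Three white tapered boot formers lie in a row in the trough of the cradle. Push the two loose ones along the trough until all three are nested fully home into one stack against the end stop, then swing the knobbed latch square across the trough behind the stack so that it cannot slide out. Leave the boots and the other things on the bench where they are.

Things in the scene. Friction and masses are not known exactly. Their poses are not given: they have to be found in the camera images.
- cradle: fixed plywood board, 12 mm thick, x -235 to 235, y -125 to 115 mm, with a brown wooden V trough along its x axis (y = 0), open at x = -235. Origin on the bench under the trough line. Trough bottom 16 mm above the bench, edges 31 mm high at y = +-26. A former lying in it has its axis dipping 14 degrees to the stop: origin 38 mm and mouth centre 58 mm above the bench
- stop (a point): end stop of the trough, at the cradle's x = 200, y = 0, 50 mm above the bench: middle of the face, towards -x, of a wooden block 35 mm thick, 110 wide, 87 high
- former1: tapered white plastic cup 84 mm long, 70 g: mouth 74 mm outside, 68 inside, wall 3, narrowing to 46 mm at 18 mm from its closed end, then bevelled to a flat 20 mm end; solid for the last 22 mm. Origin: centre of that end; x is the cup's axis, out through it; mouth at x = -84. All three alike; home in each other, origins are 22 mm apart. First, already at the stop
- former2: tapered white plastic cup 84 mm long, 70 g: mouth 74 mm outside, 68 inside, wall 3, narrowing to 46 mm at 18 mm from its closed end, then bevelled to a flat 20 mm end; solid for the last 22 mm. Origin: centre of that end; x is the cup's axis, out through it; mouth at x = -84. All three alike; home in each other, origins are 22 mm apart. Middle one, loose
- former3: tapered white plastic cup 84 mm long, 70 g: mouth 74 mm outside, 68 inside, wall 3, narrowing to 46 mm at 18 mm from its closed end, then bevelled to a flat 20 mm end; solid for the last 22 mm. Origin: centre of that end; x is the cup's axis, out through it; mouth at x = -84. All three alike; home in each other, origins are 22 mm apart. Last; may cock if pushed high on its rim
- latch (a joint): turning arm of the latch; radians: 0 along the trough (pointing to the cradle's -x), below 0 outwards away from it, 1.57 square across it (pointing to +y); grows clockwise from above, end stops -0.5 and 1.6. Friction about 0.04 N m, stays where it is left. Passes about 10 mm behind the last mouth if the stack is home; a mouth left farther back blocks it
- latch_axis (a point): upright axis of the latch, at the cradle's x = 54, y = -85 mm, 63 mm above the bench (mid-height of the arm). Steel arm 14 mm wide, from 56 to 70 mm above the bench, reaching 97 mm from the axis; below it a round post 22 mm thick, on top a black round knob 30 mm across, 74 to 90 mm above the bench
- latch_tip (a point): middle of the arm's rounded end, 90 mm from the latch's axis, 63 mm above the bench
- boot_a: child's pale blue rubber boot standing upright, 145 x 56 mm foot, 150 mm high, 220 g; origin under it, x towards the toe. Bystander
- boot_b: child's pale blue rubber boot standing upright, 145 x 56 mm foot, 150 mm high, 220 g; origin under it, x towards the toe. Bystander
- boot_c: child's pale blue rubber boot standing upright, 145 x 56 mm foot, 150 mm high, 220 g; origin under it, x towards the toe. Bystander
- boot_d: child's pale blue rubber boot standing upright, 145 x 56 mm foot, 150 mm high, 220 g; origin under it, x towards the toe. Bystander
- tape_roll: small brown roll of tape, 46 mm across, 20 mm high, lying on the cradle's board beside the trough on its +y side; origin under its centre. Bystander
- brush: hand brush lying on the bench; origin under its middle. Bystander
- glue: white bottle, 52 mm diameter, 130 mm high, standing; origin under its centre. Bystander

How it is judged:
On the way, in this order (a step that is already met when the one before it is completed fails the run):
1. all three formers are nested fully home against the stop (x of former1 in the frame of cradle above 0.183 m and y of former1 in the frame of cradle between -0.012 and 0.012 m and height (world z) of former1 below 0.05 m and distance between former2 and former1 below 0.03 m and angle between the x axis of former2 and the x axis of former1, either way round below 0.18 rad and distance between former3 and former2 below 0.03 m and angle between the x axis of former3 and the x axis of former2, either way round below 0.18 rad), for 0.2 s.
2. the latch is swung square across the trough behind the stack (value of joint latch above 1.4 rad), for 0.2 s.
At the end, for the whole second after the job is handed in: At rest, each former is nested in the next (origins under 30 mm apart, 22 is home; axes within 0.18 rad); former1 lies at the stop (origin beyond cradle x = 183 mm, within 12 mm of the middle, below 50 mm); latch beyond 1.4 rad, across the trough (all of step 1 and linear speed of each of former1, former2, former3 below 0.02 m/s and value of joint latch above 1.4 rad); the robot touches nothing.
It fails at once if a boot is shifted more than 40 mm (distance of any of boot_a, boot_b, boot_c, boot_d from where it was at the start of the episode above 0.04 m).
It fails at once if the tape roll, brush or glue bottle is shifted more than 40 mm (distance of any of tape_roll, brush, glue from where it was at the start of the episode above 0.04 m).
It also fails if it takes over 64 s, if anything falls off the work surface, if the arm or the gripper's body presses on something with over 40 N, if the wrist force passes 120 N, or if a joint passes its speed limit or range.

## Working session

There is one attempt and no reset: what is moved stays moved. The work goes in short steps, Python scripts to look and compute and a tool call to move; the robot and the scene stay as the last step left them, time stands still between calls to the robot, and variables do not carry over. Pictures are saved under pics/ and viewed, about 8 in all and at most 12, crops included, and the job is handed in when it is done.

Besides the shell and the picture viewer there is one more tool, called as name(argument=value, ...), one argument or row to a line, values as JSON. drive_tool: Moves the arm, as the interface text tells. Its arguments: {"type":"object","properties":{"linear":{"type":"array","items":{"type":"array","items":{"type":"number"}}},"rot":{"type":"array","items":{"type":"array","items":{"type":"number"}}},"hand":{"type":"array","items":{"type":"number"}},"force":{"type":"number"}},"required":["linear","rot","hand"]}

```bash
mkdir -p pics
cat > h.py <<'E'
import numpy as np,cv2
from scipy.spatial.transform import Rotation as R
from station import manip,cams,order
def ray(name,px):
    m=cams.camera_model(name);f=240/np.tan(np.radians(m['vfov'])/2)
    Rm=cv2.Rodrigues(np.array(m['rvec'],float))[0];t=np.array(m['tvec'],float).ravel()
    d=Rm.T@np.array([(px[0]-m['cx'])/f,(px[1]-m['cy'])/f,1]);return -Rm.T@t,d
def atz(name,px,z):
    o,d=ray(name,px);return o+d*(z-o[2])/d[2]
def proj(name,P):
    m=cams.camera_model(name);f=240/np.tan(np.radians(m['vfov'])/2)
    K=np.array([[f,0,m['cx']],[0,f,m['cy']],[0,0,1]])
    return cv2.projectPoints(np.array(P,float).reshape(-1,1,3),np.array(m['rvec'],float),np.array(m['tvec'],float),K,None)[0].reshape(-1,2)
def save(name,fn):
    im=cams.snapshot(name);cv2.imwrite('pics/'+fn,im[:,:,::-1]);return im
E
python3 - <<'E'
from h import *
print(manip.sense(),manip.tip_reach)
a=save('top','t1.png');b=save('scene','s1.png')
for c in('top','scene'):
    m=cams.camera_model(c);print(c,m['vfov'],m['cx'],m['cy'],ray(c,(320,240)))
    for l,z in (('former1',.038),('latch_axis',.063),('latch_tip',.063),('stop',.05),('cradle',0),('boot_a',0),('tape_roll',.012),('glue',0),('brush',0)):
        print(c,l,[(round(d['score'],2),np.round(d['at']),atz(c,d['at'],z).round(3)[:2]) for d in cams.spot_point(l,c)])
E
```

```text
{'t': 0.0, 'q': array([ 1.01251952e+00,  5.28456093e-01,  1.43389849e+00, -1.02845058e-05,
        1.18142088e+00, -1.78485061e-01]), 'qd': array([ 0.0015586 ,  0.00011731,  0.00160127, -0.0013542 ,  0.00098701,
        0.00100177]), 'tau': array([-1.18704207e-03, -4.42355311e+01, -1.78027493e+01, -3.56598684e-04,
        8.31738173e-03, -1.10486798e-06]), 'tcp_pos': array([0.2313667 , 0.57999098, 0.30294086]), 'tool_rot': array([ 1.88754606e-01,  9.82023680e-01, -1.01989563e-03, -3.88584277e-04]), 'force': array([-0.47878131,  0.10708301, -0.01573112]), 'ft_torque': array([-7.57363096e-02,  8.15404995e-05,  2.20004871e-02]), 'finger_gap': 0.9960899080850129} 0.0726
top 50.28278512991383 316.5655890873191 234.05254018842243 (array([ 0.41728699, -0.00625488,  1.45457295]), array([ 1.09398140e-01, -1.41697766e-04, -9.94088724e-01]))
top former1 [(0.79, array([336., 270.]), array([ 0.489, -0.049])), (0.7, array([232., 250.]), array([0.554, 0.24 ])), (0.67, array([274., 260.]), array([0.52 , 0.124])), (0.21, array([329., 178.]), array([ 0.748, -0.036]))]
top latch_axis [(0.85, array([280
[... 1136 characters left out ...]
]))]
scene latch_axis [(0.61, array([356., 233.]), array([0.61 , 0.084]))]
scene latch_tip []
scene stop [(0.79, array([401., 206.]), array([0.558, 0.25 ]))]
scene cradle [(0.75, array([323., 230.]), array([0.505, 0.049]))]
scene boot_a [(0.84, array([336., 307.]), array([ 0.75 , -0.043])), (0.76, array([406., 295.]), array([0.79 , 0.118])), (0.7, array([105., 267.]), array([ 0.39 , -0.485])), (0.57, array([123., 334.]), array([ 0.613, -0.49 ]))]
scene tape_roll [(0.71, array([478., 219.]), array([0.66 , 0.431])), (0.63, array([296., 210.]), array([0.411, 0.016]))]
scene glue [(0.85, array([476., 218.]), array([0.644, 0.444]))]
scene brush [(0.59, array([426., 171.]), array([0.404, 0.447]))]
```

View pics/t1.png

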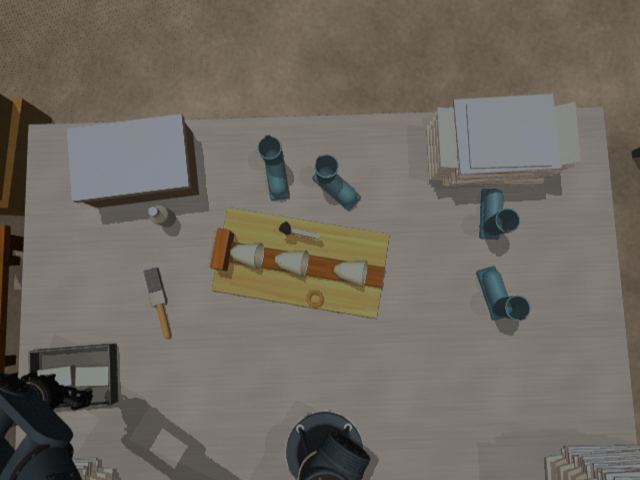

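View pics/s1.png

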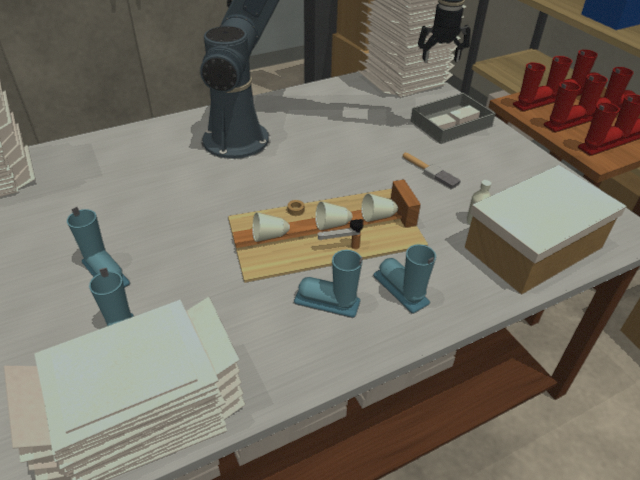

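Run:
```python
from h import *
c=np.array([atz('top',p,.012)[:2] for p in [(227,209),(389,234),(379,318),(212,291)]])  # (+x,-y),(-x,-y),(-x,+y),(+x,+y)
L=np.array([(.235,-.125),(-.235,-.125),(-.235,.115),(.235,.115)])
P=[np.array([.5575,.248]),*c];Q=[np.array([.2,0]),*L]
P=np.array(P);Q=np.array(Q)
a=P-P.mean(0);b=Q-Q.mean(0)
th=np.arctan2((b[:,0]*a[:,1]-b[:,1]*a[:,0]).sum(),(a*b).sum())
Rm=np.array([[np.cos(th),-np.sin(th)],[np.sin(th),np.cos(th)]]);t=P.mean(0)-Rm@Q.mean(0)
print('yaw',np.degrees(th),'origin',t);print('resid mm',1000*(Q@Rm.T+t-P).round(4))
for n,p in dict(f1=(.5535,.241),f2=(.5265,.12),f3=(.498,-.047),axis=(.6065,.093),tip=(.586,-.006),tape=(.414,.014),boot1=(.745,-.038),boot2=(.79,.124)).items(): print(n,1000*(Rm.T@(np.array(p)-t)).round(3))
print('prepush xy',Rm@[-.215,0]+t)
```

```text
yaw 79.06205202870554 origin [0.51093346 0.04943088]
resid mm [[-8.6 -2.2]
 [ 4.7 -0.6]
 [ 2.  -2.3]
 [ 0.8  4.4]
 [ 1.2  0.7]]
f1 [196.  -5.]
f2 [72. -2.]
f3 [-97.  -6.]
axis [ 61. -86.]
tip [-40. -84.]
tape [-53.  88.]
boot1 [ -41. -246.]
boot2 [ 126. -260.]
prepush xy [ 0.47013812 -0.16166327]
```

drive_tool(
  linear=[
    [0,0,0],
    [0,0,0],
    [0,0,0],
    [0,0,0],
    [0,0,0],
    [0,0,0],
    [0,0,0],
    [0,0,0],
    [0,0,0],
    [0,0,0],
    [0,0,0],
    [0,0,0],
  ],
  rot=[
    [0,0,6.8],
    [0,0,6.8],
    [0,0,6.8],
    [0,0,6.8],
    [0,0,6.8],
    [0,0,6.8],
    [0,0,6.8],
    [0,0,6.8],
    [0,0,6.8],
    [0,0,6.8],
    [0,0,6.8],
    [0,0,5],
  ],
  hand=[50,50,50,50,50,50,50,50,50,50,50,50],
)

```text
t: 2.0
tcp_pos: [0.2317, 0.5804, 0.304]
tool_rot: [0.796, 0.605, 0.0, -0.0]
force: [0.2, -0.1, 0.5]
finger_gap: 0.582
```

drive_tool(
  linear=[
    [0,0,0],
    [-34,18.6,0],
    [-36.5,20,0],
    [-36.5,20,0],
    [-36.5,20,0],
    [-36.5,20,0],
    [-36.5,20,0],
    [-36.5,20,0],
    [-36.5,20,0],
    [-36.5,20,0],
    [-36.5,20,0],
    [-36.5,20,0],
    [-36.5,20,0],
    [-36.5,20,0],
    [-36.5,20,0],
    [-36.5,20,0],
    [-36.5,20,0],
    [-36.5,20,0],
    [-36.5,20,0],
    [-36.5,20,0],
  ],
  rot=[
    [0,0,-4.5],
    [0,0,0],
    [0,0,0],
    [0,0,0],
    [0,0,0],
    [0,0,0],
    [0,0,0],
    [0,0,0],
    [0,0,0],
    [0,0,0],
    [0,0,0],
    [0,0,0],
    [0,0,0],
    [0,0,0],
    [0,0,0],
    [0,0,0],
    [0,0,0],
    [0,0,0],
    [0,0,0],
    [0,0,0],
  ],
  hand=[50,50,50,50,50,50,50,50,50,50,50,50,50,50,50,50,50,50,50,50],
)

```text
t: 3.67
tcp_pos: [0.4757, -0.1667, 0.3037]
tool_rot: [0.767, 0.641, 0.011, 0.002]
force: [-0.2, 0.2, 0.9]
finger_gap: 0.585
```

Run:
```python
from h import *
s=manip.sense();print(s['t'],s['tcp_pos'],s['q'].round(2))
Rt=R.from_quat(s['tool_rot']).as_matrix();print(Rt.round(3))
save('wrist','w1.png')
for l,z in (('former1',.038),('latch_axis',.063),('latch_tip',.063),('stop',.05)):
    print(l,[(round(d['score'],2),np.round(d['at']),atz('wrist',d['at'],z).round(3)[:2]) for d in cams.spot_point(l,'wrist')])
```

```text
3.6667 [ 0.47571102 -0.16667666  0.30374087] [-0.57  0.36  1.74  0.02  1.03 -0.4 ]
[[ 0.178  0.984  0.019]
 [ 0.984 -0.178  0.01 ]
 [ 0.013  0.017 -1.   ]]
former1 [(0.7, array([300.,  81.]), array([ 0.494, -0.053]))]
latch_axis []
latch_tip []
stop []
```

View pics/w1.png

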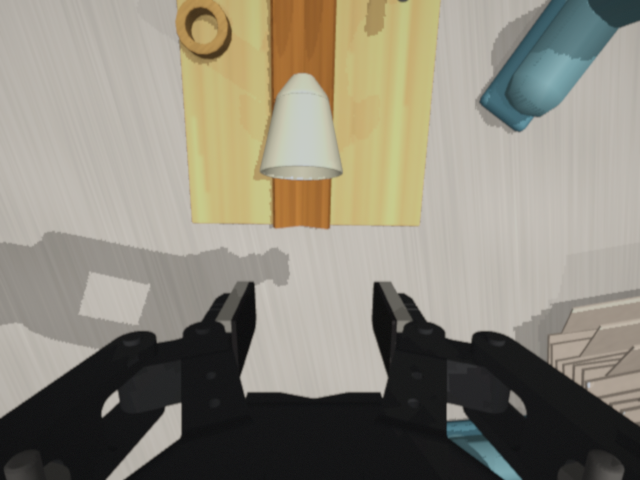

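Run:
```python
from h import *
for p,z in (((272,227),.031),((331,227),.031),((271,2),.031),((337,2),.031),((193,222),.012),((421,226),.012),((262,178),.058),((342,178),.058),((302,74),.038)):
    w=atz('wrist',p,z);print(p,w.round(4))
for p,z in (((193,222),.012),((421,226),.012)): pass
a=[atz('wrist',p,z) for p,z in (((272,227),.031),((331,227),.031),((271,2),.031),((337,2),.031))]
n=(a[0]+a[1])/2;f=(a[2]+a[3])/2;print('axis',n,f,np.degrees(np.arctan2(*(f-n)[1::-1])))
```

```text
(272, 227) [ 0.436  -0.1697  0.031 ]
(331, 227) [ 0.4937 -0.1803  0.031 ]
(271, 2) [0.4758 0.0233 0.031 ]
(337, 2) [0.5315 0.0135 0.031 ]
(193, 222) [ 0.3537 -0.1535  0.012 ]
(421, 226) [ 0.5876 -0.2008  0.012 ]
(262, 178) [ 0.4404 -0.1194  0.058 ]
(342, 178) [ 0.51   -0.1321  0.058 ]
(302, 74) [ 0.4912 -0.0385  0.038 ]
axis [ 0.46484373 -0.17503711  0.031     ] [0.50363366 0.01841681 0.031     ] 78.66183486452553
```

drive_tool(
  linear=[
    [-5,-8,0],
    [0,0,0],
    [0,0,35],
    [0,0,35],
    [0,0,35],
    [0,0,35],
    [0,0,30],
    [0,0,0],
    [0,0,0],
  ],
  rot=[
    [1,-0.7,1.4],
    [0,0,0],
    [0,0,0],
    [0,0,0],
    [0,0,0],
    [0,0,0],
    [0,0,0],
    [0,0,0],
    [0,0,0],
  ],
  hand=[50,50,50,50,50,50,50,50,50],
)

```text
t: 4.67
tcp_pos: [0.4674, -0.1546, 0.1324]
tool_rot: [0.769, 0.639, 0.003, 0.002]
force: [1.0, 0.3, -0.1]
finger_gap: 0.587
```

```bash
cat > st.py <<'E'
from h import *
s=manip.sense();print(round(s['t'],2),s['tcp_pos'].round(4),s['force'].round(1),s['finger_gap'],manip.tip_reach)
Rt=R.from_quat(s['tool_rot']).as_matrix();print(Rt.round(3))
u=np.array([.2028,.979]);v=np.array([-.979,.2028]);d=s['tcp_pos'][:2]-[.466,-.175]
print('cradle x,y mm',-235+1000*d@u,1000*d@v,'yaw',np.degrees(np.arctan2(Rt[1,0],Rt[0,0])))
E
python3 st.py
```

```text
4.67 [ 0.4674 -0.1546  0.1324] [ 1.   0.3 -0.1] 0.5867535489179126 0.0726
[[ 0.183  0.983  0.007]
 [ 0.983 -0.183  0.001]
 [ 0.002  0.007 -1.   ]]
cradle x,y mm -214.76653313496917 2.7679132278006446 yaw 79.43253753988125
```

drive_tool(
  linear=[
    [-13,3,0],
    [0,0,0],
    [0,0,20],
    [0,0,0],
    [0,0,0],
  ],
  rot=[
    [0.4,0,1.1],
    [0,0,0],
    [0,0,0],
    [0,0,0],
    [0,0,0],
  ],
  hand=[50,50,50,50,50],
)

```text
t: 5.08
tcp_pos: [0.4724, -0.1702, 0.1206]
tool_rot: [0.775, 0.632, 0.003, 0.006]
force: [-0.4, 0.1, 0.1]
finger_gap: 0.582
```

```bash
python3 st.py
python3 - <<'E'
from h import *
im=cams.snapshot('scene')
cv2.imwrite('pics/s2.png',cv2.resize(im[150:290,190:430,::-1],None,fx=3,fy=3,interpolation=cv2.INTER_CUBIC))
E
```

```text
5.08 [ 0.4724 -0.1702  0.1206] [-0.4  0.1  0.1] 0.5823802240945526 0.0726
[[ 0.201  0.979  0.013]
 [ 0.98  -0.201 -0.006]
 [-0.003  0.014 -1.   ]]
cradle x,y mm -229.02121713725262 -5.329945595497286 yaw 78.39846636616706
```

View pics/s2.png

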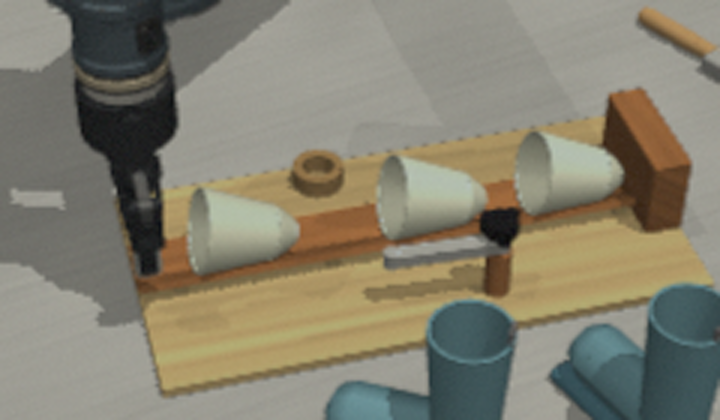

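drive_tool(
  linear=[
    [0,-4,5],
    [0,-0.5,4],
    [0,0,2],
    [0,0,0],
    [0,0,0],
  ],
  rot=[
    [0.8,0.2,0],
    [0,0,0],
    [0,0,0],
    [0,0,0],
    [0,0,0],
  ],
  hand=[50,50,50,50,50],
)

```text
t: 5.55
tcp_pos: [0.4689, -0.1702, 0.1128]
tool_rot: [0.775, 0.632, 0.001, 0.002]
force: [0.2, -0.2, 0.3]
finger_gap: 0.588
```

```bash
python3 st.py
```

```text
5.55 [ 0.4689 -0.1702  0.1128] [ 0.2 -0.2  0.3] 0.588135201903697 0.0726
[[ 0.201  0.979  0.005]
 [ 0.979 -0.201 -0.002]
 [-0.002  0.005 -1.   ]]
cradle x,y mm -229.76417686487113 -1.8277647279436577 yaw 78.3764728223617
```

drive_tool(
  linear=[
    [7,0,0],
    [7,0,0],
    [7,0,0],
    [7,0,0],
    [7,0,0],
    [7,0,0],
    [7,0,0],
    [7,0,0],
    [7,0,0],
    [7,0,0],
    [7,0,0],
    [7,0,0],
    [7,0,0],
    [7,0,0],
    [7,0,0],
    [7,0,0],
    [7,0,0],
    [7,0,0],
    [7,0,0],
    [0,0,0],
  ],
  rot=[
    [0,0,0],
    [0,0,0],
    [0,0,0],
    [0,0,0],
    [0,0,0],
    [0,0,0],
    [0,0,0],
    [0,0,0],
    [0,0,0],
    [0,0,0],
    [0,0,0],
    [0,0,0],
    [0,0,0],
    [0,0,0],
    [0,0,0],
    [0,0,0],
    [0,0,0],
    [0,0,0],
    [0,0,0],
    [0,0,0],
  ],
  hand=[50,50,50,50,50,50,50,50,50,50,50,50,50,50,50,50,50,50,50,50],
)

```text
t: 7.22
tcp_pos: [0.4984, -0.0248, 0.1126]
tool_rot: [0.775, 0.633, 0.001, 0.002]
force: [-0.6, -0.2, 0.7]
finger_gap: 0.586
```

```bash
python3 st.py
python3 - <<'E'
from h import *
im=cams.snapshot('scene')
cv2.imwrite('pics/s3.png',cv2.resize(im[150:290,190:430,::-1],None,fx=3,fy=3,interpolation=cv2.INTER_CUBIC))
E
```

```text
7.22 [ 0.4984 -0.0248  0.1126] [-0.6 -0.2  0.7] 0.586276871408769 0.0726
[[ 0.2    0.98   0.004]
 [ 0.98  -0.2   -0.003]
 [-0.002  0.005 -1.   ]]
cradle x,y mm -81.34420466723012 -1.2044318613618115 yaw 78.47207611761227
```

View pics/s3.png

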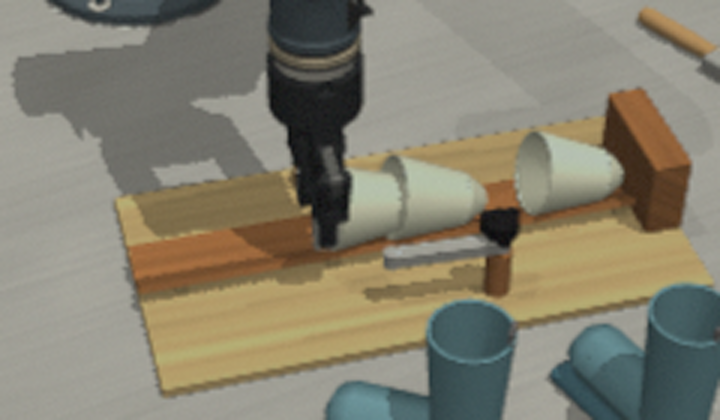

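drive_tool(
  linear=[
    [6,0,0],
    [6,0,0],
    [6,0,0],
    [6,0,0],
    [6,0,0],
    [6,0,0],
    [6,0,0],
    [6,0,0],
    [6,0,0],
    [6,0,0],
    [6,0,0],
    [6,0,0],
    [6,0,0],
    [6,0,0],
    [6,0,0],
    [6,0,0],
    [6,0,0],
    [0,0,0],
  ],
  rot=[
    [0,0,0],
    [0,0,0],
    [0,0,0],
    [0,0,0],
    [0,0,0],
    [0,0,0],
    [0,0,0],
    [0,0,0],
    [0,0,0],
    [0,0,0],
    [0,0,0],
    [0,0,0],
    [0,0,0],
    [0,0,0],
    [0,0,0],
    [0,0,0],
    [0,0,0],
    [0,0,0],
  ],
  hand=[50,50,50,50,50,50,50,50,50,50,50,50,50,50,50,50,50,50],
)

```text
t: 8.77
tcp_pos: [0.521, 0.0848, 0.1122]
tool_rot: [0.775, 0.632, 0.001, 0.003]
force: [-0.2, -0.2, 0.4]
finger_gap: 0.586
```

drive_tool(
  linear=[
    [3,0,0],
    [3,0,0],
    [3,0,0],
    [0,0,0],
  ],
  rot=[
    [0,0,0],
    [0,0,0],
    [0,0,0],
    [0,0,0],
  ],
  hand=[50,50,50,50],
)

```text
t: 9.1
tcp_pos: [0.5228, 0.0947, 0.1122]
tool_rot: [0.775, 0.632, 0.0, 0.003]
force: [-0.1, -0.0, 0.3]
finger_gap: 0.588
```

```bash
python3 st.py
```

```text
9.1 [0.5228 0.0947 0.1122] [-0.1 -0.   0.3] 0.5884130123584087 0.0726
[[ 0.2    0.98   0.004]
 [ 0.98  -0.2   -0.004]
 [-0.003  0.005 -1.   ]]
cradle x,y mm 40.53641839548612 -0.9116729589318534 yaw 78.44975875898899
```

Expected contact with the home stack at about x = 48–52; continue in small steps watching the force.

drive_tool(
  linear=[
    [3,0,0],
    [3,0,0],
    [0,0,0],
  ],
  rot=[
    [0,0,0],
    [0,0,0],
    [0,0,0],
  ],
  hand=[50,50,50],
)

```text
t: 9.35
tcp_pos: [0.5241, 0.1008, 0.1123]
tool_rot: [0.775, 0.632, 0.0, 0.003]
force: [-0.4, 0.3, 0.2]
finger_gap: 0.581
```

drive_tool(
  linear=[
    [3,0,0],
    [2,0,0],
    [0,0,0],
  ],
  rot=[
    [0,0,0],
    [0,0,0],
    [0,0,0],
  ],
  hand=[50,50,50],
)

```text
t: 9.6
tcp_pos: [0.5253, 0.1059, 0.1124]
tool_rot: [0.775, 0.632, 0.0, 0.003]
force: [-0.3, -0.9, 0.8]
finger_gap: 0.588
```

```bash
python3 st.py
python3 - <<'E'
from h import *
im=cams.snapshot('scene')
cv2.imwrite('pics/s4.png',cv2.resize(im[160:260,310:440,::-1],None,fx=5,fy=5,interpolation=cv2.INTER_CUBIC))
E
```

```text
9.6 [0.5253 0.1059 0.1124] [-0.3 -0.9  0.8] 0.5882433201366856 0.0726
[[ 0.201  0.98   0.004]
 [ 0.98  -0.201 -0.004]
 [-0.003  0.005 -1.   ]]
cradle x,y mm 52.022568135152596 -1.0744988570553555 yaw 78.40525174675061
```

View pics/s4.png

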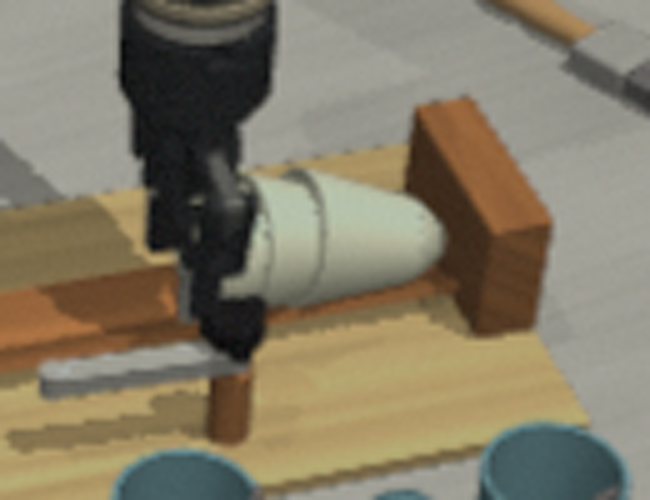

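drive_tool(
  linear=[
    [3,0,0],
    [2,0,0],
    [0,0,0],
  ],
  rot=[
    [0,0,0],
    [0,0,0],
    [0,0,0],
  ],
  hand=[50,50,50],
)

```text
t: 9.9
tcp_pos: [0.5264, 0.111, 0.1124]
tool_rot: [0.775, 0.632, 0.0, 0.003]
force: [-0.6, -0.7, 0.8]
finger_gap: 0.589
```

drive_tool(
  linear=[
    [3,0,0],
    [2,0,0],
  ],
  rot=[
    [0,0,0],
    [0,0,0],
  ],
  hand=[50,50],
)

```text
t: 10.07
tcp_pos: [0.5268, 0.1131, 0.1125]
tool_rot: [0.774, 0.634, -0.003, 0.004]
force: [-1.4, -14.9, 3.4]
finger_gap: 0.587
```

drive_tool(
  linear=[
    [1.5,0,0],
    [0,0,0],
  ],
  rot=[
    [0,0,0],
    [0,0,0],
  ],
  hand=[50,50],
)

```text
t: 10.23
tcp_pos: [0.527, 0.1122, 0.1126]
tool_rot: [0.773, 0.634, -0.004, 0.006]
force: [-0.0, -1.0, 0.7]
finger_gap: 0.583
```

drive_tool(
  linear=[
    [-8,0,0],
    [-20,0,0],
    [-30,0,0],
    [0,0,-20],
    [0,0,-35],
    [0,0,-35],
    [0,0,0],
    [0,0,0],
  ],
  rot=[
    [0,0,0],
    [0,0,0],
    [0,0,0],
    [0,0,0],
    [0,0,0],
    [0,0,0],
    [0,0,0],
    [0,0,0],
  ],
  hand=[50,50,50,50,50,50,50,50],
)

```text
t: 10.9
tcp_pos: [0.5139, 0.0535, 0.204]
tool_rot: [0.774, 0.633, -0.005, 0.002]
force: [-0.6, 0.4, -1.4]
finger_gap: 0.586
```

```bash
python3 st.py
python3 - <<'E'
from h import *
im=save('wrist','w2.png')
for l,z in (('former1',.038),('latch_axis',.09),('latch_tip',.063),('stop',.05)):
    print(l,[(round(d['score'],2),np.round(d['at']),atz('wrist',d['at'],z).round(3)[:2]) for d in cams.spot_point(l,'wrist')])
E
```

```text
10.9 [0.5139 0.0535 0.204 ] [-0.6  0.4 -1.4] 0.586345593905849 0.0726
[[ 0.198  0.98  -0.005]
 [ 0.98  -0.198 -0.009]
 [-0.01  -0.003 -1.   ]]
cradle x,y mm -1.5599555964734293 -0.5081078271700511 yaw 78.56661176523477
former1 []
latch_axis [(0.9, array([457., 168.]), array([0.594, 0.09 ]))]
latch_tip [(0.88, array([432., 305.]), array([0.58 , 0.001]))]
stop []
```

View pics/w2.png

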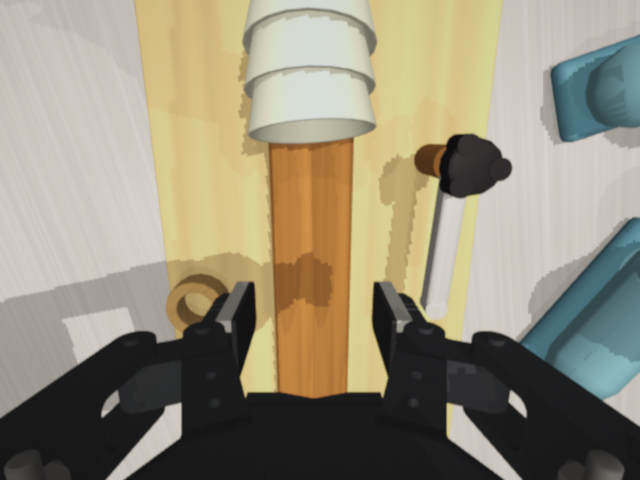

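Run:
```python
from h import *
u=np.array([.2028,.979])
for n,l,r in (('m3',(248,132),(376,125)),('m2',(245,84),(376,79)),('m1',(244,42),(377,42))):
  for z in(.058,.064):
    a,b=atz('wrist',l,z),atz('wrist',r,z);c=(a+b)/2;print(n,z,c.round(4),1000*np.linalg.norm(a-b).round(4),-235+1000*((c[:2]-[.466,-.175])@u))
im=cams.snapshot('scene')
cv2.imwrite('pics/s5.png',cv2.resize(im[160:260,310:440,::-1],None,fx=6,fy=6,interpolation=cv2.INTER_CUBIC))
print([np.round(d['at']) for d in cams.spot_point('former1','scene')],[(np.round(d['at']),round(d['score'],2)) for d in cams.spot_point('stop','scene')])
```

```text
m3 0.058 [0.5252 0.1235 0.058 ] 73.89999999999999 69.26631701071955
m3 0.064 [0.5252 0.1234 0.064 ] 71.9 69.1092835512328
m2 0.058 [0.5293 0.1482 0.058 ] 73.1 94.29950940666953
m2 0.064 [0.5293 0.1474 0.064 ] 71.0 93.43866513434398
m1 0.058 [0.5334 0.1676 0.058 ] 72.1 114.08933845916056
m1 0.064 [0.5332 0.1662 0.064 ] 70.1 112.67210108079126
[array([395., 209.])] [(array([399., 206.]), 0.64), (array([407., 296.]), 0.27)]
```

View pics/s5.png

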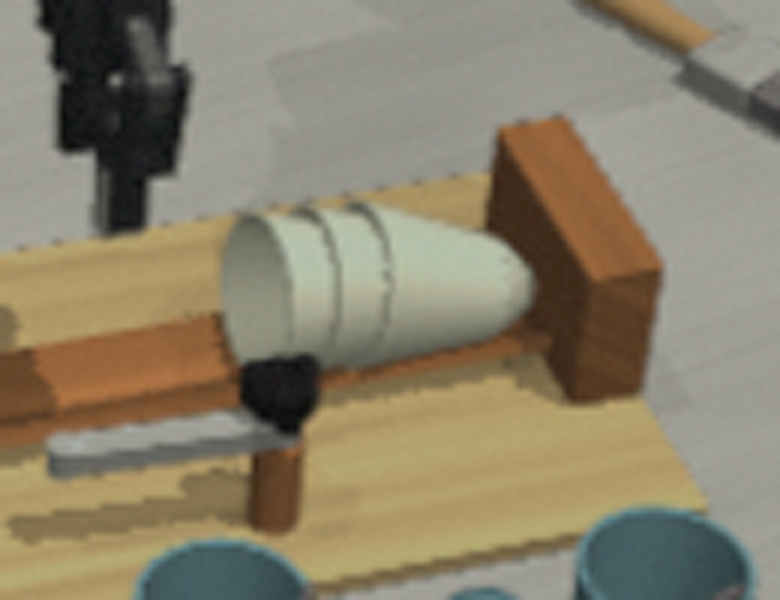

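drive_tool(
  linear=[
    [-6,35,0],
    [-6,35,0],
    [-6,35,0],
    [-1,10,0],
    [0,0,0],
    [0,0,0],
  ],
  rot=[
    [0,0.6,0],
    [0,0,0],
    [0,0,0],
    [0,0,0],
    [0,0,0],
    [0,0,0],
  ],
  hand=[0,0,0,0,0,0],
)

```text
t: 11.8
tcp_pos: [0.6214, 0.0127, 0.1944]
tool_rot: [0.773, 0.634, -0.007, -0.008]
force: [-0.4, 0.2, -0.4]
finger_gap: 0.002
```

```bash
python3 st.py
python3 - <<'E'
from h import *
save('wrist','w3.png')
for l,z in (('latch_axis',.063),('latch_tip',.063)):
    print(l,[(round(d['score'],2),np.round(d['at']),atz('wrist',d['at'],z).round(3)[:2]) for d in cams.spot_point(l,'wrist')])
E
```

```text
11.8 [0.6214 0.0127 0.1944] [-0.4  0.2 -0.4] 0.0022927160219936614 0.0726
[[ 0.195  0.981 -0.021]
 [ 0.981 -0.195  0.004]
 [-0.001 -0.021 -1.   ]]
cradle x,y mm -19.749888616537106 -114.06336978133861 yaw 78.74274309738074
latch_axis [(0.75, array([262., 131.]), array([0.603, 0.088]))]
latch_tip [(0.98, array([258., 288.]), array([ 0.579, -0.001]))]
```

View pics/w3.png

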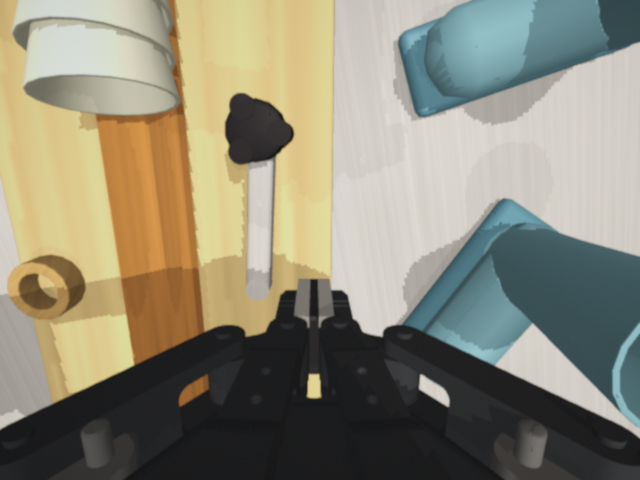

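drive_tool(
  linear=[
    [0,3,0],
    [0,0,20],
    [0,0,20],
    [0,0,20],
    [0,0,12],
    [0,0,0],
    [0,0,0],
  ],
  rot=[
    [-1.2,0,0],
    [0,0,0],
    [0,0,0],
    [0,0,0],
    [0,0,0],
    [0,0,0],
    [0,0,0],
  ],
  hand=[0,0,0,0,0,0,0],
)

```text
t: 12.53
tcp_pos: [0.618, 0.0165, 0.1234]
tool_rot: [0.771, 0.636, 0.001, 0.001]
force: [0.1, -0.4, -0.0]
finger_gap: 0.001
```

```bash
python3 st.py
python3 - <<'E'
import numpy as np
A=np.array([52,-83])
for t in np.arange(0,1.66,.15):
    h=11*np.sin(t)+14.5*np.cos(t)
    print(round(t,2),(A+72*np.array([-np.cos(t),np.sin(t)])-(7+h)*np.array([np.sin(t),np.cos(t)])).round(1))
E
```

```text
12.53 [0.618  0.0165 0.1234] [ 0.1 -0.4 -0. ] 0.0006137959686697795 0.0726
[[ 0.19   0.982  0.003]
 [ 0.982 -0.19  -0.001]
 [-0.     0.003 -1.   ]]
cradle x,y mm -16.72909198260902 -110.00532618770076 yaw 79.02652793116883
0.0 [ -20.  -104.5]
0.15 [-22.6 -95. ]
0.3 [-23.9 -84.7]
0.45 [-23.6 -74.1]
0.6 [-21.6 -63.1]
0.75 [-17.8 -52.3]
0.9 [-12.  -41.9]
1.05 [ -4.4 -32.4]
1.2 [  4.9 -24. ]
1.35 [ 15.8 -17.3]
1.5 [ 28.  -12.5]
1.65 [40.9 -9.9]
```

drive_tool(
  linear=[
    [-1.2,-6,0],
    [-1.2,-6,0],
    [-1.2,-6,0],
    [-1.2,-6,0],
    [-1.2,-6,0],
    [-1,-6,0],
    [1,-6.5,0],
    [2,-6.5,0],
    [2.5,-6.5,0],
    [3,-6.5,0],
    [3.5,-6,0],
    [0,0,0],
  ],
  rot=[
    [0,0,0],
    [0,0,0],
    [0,0,0],
    [0,0,0],
    [0,0,0],
    [0,0,0],
    [0,0,0],
    [0,0,0],
    [0,0,0],
    [0,0,0],
    [0,0,0],
    [0,0,0],
  ],
  hand=[0,0,0,0,0,0,0,0,0,0,0,0],
)

```text
t: 13.53
tcp_pos: [0.5469, 0.0361, 0.1285]
tool_rot: [0.771, 0.636, 0.005, 0.006]
force: [0.0, -0.2, -0.4]
finger_gap: 0.001
```

```bash
python3 st.py
python3 - <<'E'
from h import *
im=save('wrist','w4.png')
E
```

```text
13.53 [0.5469 0.0361 0.1285] [ 0.  -0.2 -0.4] 0.001173398025118002 0.0726
[[ 0.19   0.982  0.014]
 [ 0.982 -0.19  -0.003]
 [-0.     0.014 -1.   ]]
cradle x,y mm -11.957739239969271 -36.41208503573178 yaw 79.03609974591728
```

View pics/w4.png

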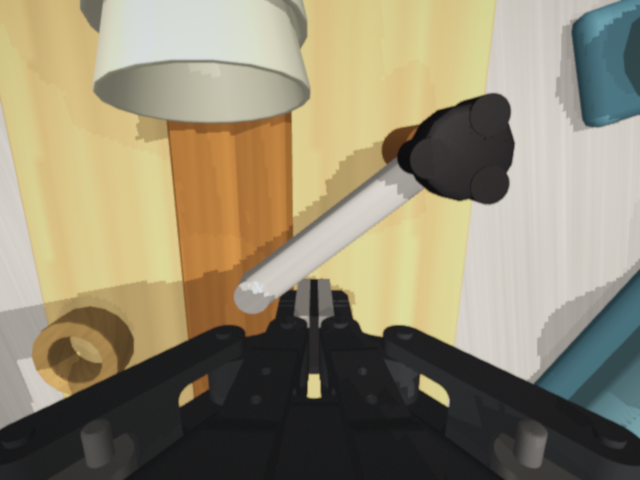

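drive_tool(
  linear=[
    [0,0,8],
    [0,0,0],
    [4,-2,0.5],
    [4,-3,0.5],
    [4.5,-4,0.5],
    [5,-4,0.5],
    [5.5,-3.5,0.5],
    [5.5,-3,0.5],
    [6,-2,0.5],
    [5,-1.5,0.5],
    [0,0,0],
  ],
  rot=[
    [0.8,0,0],
    [0,0,0],
    [0,0,0],
    [0,0,0],
    [0,0,0],
    [0,0,0],
    [0,0,0],
    [0,0,0],
    [0,0,0],
    [0,0,0],
    [0,0,0],
  ],
  hand=[0,0,0,0,0,0,0,0,0,0,0],
)

```text
t: 14.5
tcp_pos: [0.5318, 0.0834, 0.1147]
tool_rot: [0.771, 0.637, -0.0, 0.0]
force: [-0.3, -0.5, -0.5]
finger_gap: 0.002
```

```bash
python3 st.py
python3 - <<'E'
from h import *
im=save('wrist','w5.png')
u=np.array([.2028,.979]);v=np.array([-.979,.2028])
for l,z in (('latch_axis',.063),('latch_tip',.063)):
    for d in cams.spot_point(l,'wrist')[:1]:
        w=atz('wrist',d['at'],z)[:2]-[.466,-.175];print(l,d['score'],d['at'],-235+1000*w@u,1000*w@v)
E
```

```text
14.5 [0.5318 0.0834 0.1147] [-0.3 -0.5 -0.5] 0.0017951977726914409 0.0726
[[ 0.189  0.982  0.   ]
 [ 0.982 -0.189 -0.001]
 [-0.001  0.    -1.   ]]
cradle x,y mm 31.337242918622167 -12.024189380435864 yaw 79.083237181803
latch_axis 0.98 [506.3, 276.7] 48.29115463201009 -83.38592446614125
latch_tip 0.6 [260.6, 279.8] 45.57352927447448 6.947191792457666
```

drive_tool(
  linear=[
    [2,0,0],
    [1,0,0],
    [0,0,0],
  ],
  rot=[
    [0,0,0],
    [0,0,0],
    [0,0,0],
  ],
  hand=[0,0,0],
)

```text
t: 14.9
tcp_pos: [0.5327, 0.085, 0.1147]
tool_rot: [0.772, 0.636, -0.0, 0.0]
force: [0.1, -0.7, -0.1]
finger_gap: -0.001
```

drive_tool(
  linear=[
    [-10,0,0],
    [-25,0,0],
    [-25,0,0],
    [0,0,-20],
    [0,0,-35],
    [0,0,-35],
    [0,0,-35],
    [0,0,0],
    [0,0,0],
    [0,0,0],
  ],
  rot=[
    [0,0,0],
    [0,0,0],
    [0,0,0],
    [0,0,0],
    [0,0,0],
    [0,0,0],
    [0,0,0],
    [0,0,0],
    [0,0,0],
    [0,0,0],
  ],
  hand=[0,0,0,0,0,0,0,0,0,0],
)

```text
t: 15.73
tcp_pos: [0.5198, 0.0165, 0.2436]
tool_rot: [0.773, 0.634, -0.001, -0.0]
force: [0.3, 0.3, 0.0]
finger_gap: 0.002
```

```bash
python3 st.py
python3 - <<'E'
from h import *
im=save('wrist','w6.png')
u=np.array([.2028,.979]);v=np.array([-.979,.2028])
for l,z in (('latch_axis',.063),('latch_tip',.063)):
    for d in cams.spot_point(l,'wrist')[:1]:
        w=atz('wrist',d['at'],z)[:2]-[.466,-.175];print(l,d['score'],d['at'],-235+1000*w@u,1000*w@v)
E
```

```text
15.73 [0.5198 0.0165 0.2436] [0.3 0.3 0. ] 0.001992630401109995 0.0726
[[ 0.196  0.981 -0.003]
 [ 0.981 -0.196 -0.001]
 [-0.002 -0.002 -1.   ]]
cradle x,y mm -36.62716452200476 -13.86214848136152 yaw 78.70617723013932
latch_axis 0.86 [417.4, 109.2] 49.645789277616814 -80.41613931386762
latch_tip 0.55 [282.1, 110.6] 48.25541234782389 9.898243661284276
```

View pics/w6.png

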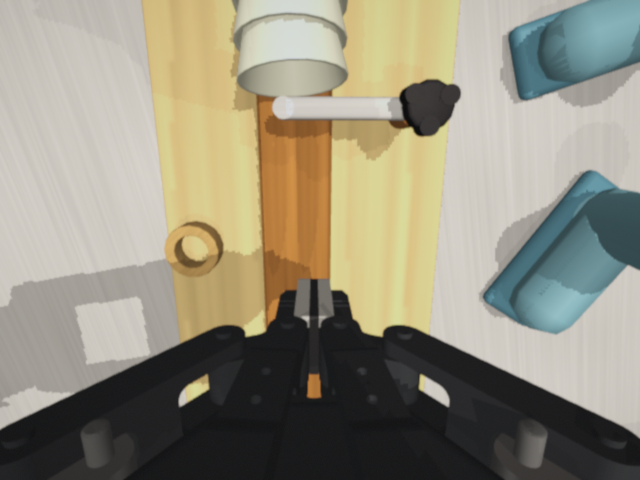

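```bash
python3 -c "
from h import *
print(order.sign_off())"
```

```text
the job is handed in; nothing more can be done
None
```

The two loose formers are pushed home onto the first one against the stop, and the latch is swung square across the trough behind them. I handed the job in at about 16 s of the 64 s allowed. `sign_off` reports no verdict.

- **Stack:** I pushed the last former low on its rim with two fingers until the force rose sharply to about 15 N. The wrist picture afterwards put the three mouths about 25 mm and 20 mm apart, about 45 mm in total. That fits the nominal 22 mm each within my pixel error. The last mouth came out at cradle x of about 69 mm, as expected for a home stack.
- **Latch:** After I backed off, the arm measured about 1.55 rad, above the 1.4 needed. The last picture shows it clear behind the mouth.
- **Robot and bystanders:** The gripper is raised clear and touches nothing. The two boots and the tape roll in the last picture look undisturbed, and I did not re-measure them. I did not re-check the other two boots, brush or glue, and the arm did not go near where they stand.
- **Disagreements:** My estimates of the cradle's yaw differed by about 1 degree (77.8 to 79.1). The latch axis measured 4–6 mm short of its stated x position. Neither affected the result.

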